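# Unload the board wash basket and hang it up

## Task

The washed circuit board is ready to come out of the wire wash basket. Lift it out and stand it up to dry on the drying rack, terminal row at the top, its foot against the front stop and its bare side leaning back on the rail; then hang the empty basket by its handle on the double hook of the stand. Set the board down gently, let go of everything and leave the bottle and the solder spool where they are.

Things in the scene. Friction and masses are not known exactly. Their poses are not given: they have to be found in the camera images.
- basket: Open stainless-wire basket, 130 (x) by 144 (y) mm, walls 60 high, 0.35 kg. Origin: centre of its underside, z up; inner floor at 4 mm. Rigid arched handle from the middles of its y ends, in the plane x = 0, top bar at 150 mm along y. Two board slots along y, at x = -40 and +40 mm, of upright wires 56 mm high that hold the board's side edges loosely; the board stands in the one at x = -40 mm
- basket_bar (a point): Centre line of the handle's top bar, mid length, 150 mm above the basket's underside; axes as the basket's. Bar along y, straight over 116 mm, 8 mm thick, with a black sleeve 12 mm thick over the middle 36 mm
- board: Green circuit board 130 wide (y), 120 tall (z), 3 mm thick (x), 0.15 kg, on its lower edge in the basket. Origin: middle of the lower edge; z up the board, +x out of the flat bare side. Green terminal row (110 long, 14 high, 12 deep) on the -x side, 104 to 118 mm up: there the board is 15 mm thick, x = -13.5 to +1.5 mm. Other components on the -x side reach x = -11.5 mm, 28 to 86 mm up
- board_terminals (a point): Middle of the front face of the terminal row, 13.5 mm in front of (-x) and 111 mm above the board's origin; axes as the board's
- rack: Drying rack for one board, fixed: aluminium tray 200 (y) by 110 mm, floor 6 mm above the bench, a stop lip along the front edge and a sloping wire frame with a rail behind it. Origin: on the bench under the inner face of the stop lip, mid width; +x points from the stop towards the rail, z up
- rack_stop (a point): Where the foot of the board belongs: tray floor (6 mm above the bench) at the inner face of the stop lip, mid width; axes as the rack's. The lip runs along y over 200 mm, is 6 mm thick (towards -x) and stands 12 mm above the tray floor
- rack_rail (a point): Middle of the back rail: round bar along y, 8 mm thick, 164 mm long, its centre 27 mm behind (+x) the stop lip's inner face and 68 mm above the bench, on two legs sloping down and forwards at its ends. A board with its foot at the stop leans back on it 18 degrees from upright; its top 50 mm stand above the rail
- stand: Basket stand, fixed: steel drip tray foot 200 by 170 mm, rim 14 mm high, a post 16 mm thick and a crosshead carrying a double hook (two equal upturned prongs). Origin: on the bench under the hook's seat; the prongs point to -x, the post stands at x = +105 mm; its crosshead, 100 mm wide along y, tops out 213 mm above the bench
- hook_seat (a point): Where the centre of the basket's bar lies when hung, midway between the two prongs, 183 mm above the bench; axes as the stand's. Prongs: bars 8 mm thick at y = -35 and +35 mm, open space between them; each slopes slightly down from the crosshead to the seat and ends in an upturned tip 24 mm in front (-x) of the seat, its end 18 mm above this point
- cleaner_bottle: White plastic bottle, 60 mm diameter, 150 mm high; origin at the centre of its base; leave alone
- solder_spool: Spool of solder wire standing on its flange, 64 mm diameter, 55 mm high; origin at the centre of its base; leave alone
Not all that is in view belongs to the job. Leave any red look-alike of the basket alone.

How it is judged (in metres and radians):
On the way, in this order (a step that is already met when the one before it is completed fails the run):
1. the board leans on the drying rack, foot at the stop, let go (x of board in the frame of rack_stop between -0.004 and 0.0075 m and y of board in the frame of rack_stop between -0.03 and 0.03 m and z of board in the frame of rack_stop between -0.004 and 0.006 m and angle between board's own z axis and vertical between 0.23 and 0.42 rad and angle between the y axis of board and the y axis of rack, either way round below 0.15 rad and x of board_terminals in the frame of rack_stop between 0.01 and 0.036 m and contact force between board and rack above 0.3 N and contact force between board and the fingers below 0.05 N), for 0.2 s.
2. the empty basket hangs by its handle on the double hook (x of basket_bar in the frame of hook_seat between -0.02 and 0.02 m and y of basket_bar in the frame of hook_seat between -0.018 and 0.018 m and z of basket_bar in the frame of hook_seat between -0.012 and 0.012 m and angle between basket's own z axis and vertical below 0.35 rad and contact force between basket and stand above 1 N and contact force between basket and the fingers below 0.05 N), for 0.2 s.
At the end, for the whole second after the job is handed in: Board leans on the rack 0.23-0.42 rad back, bare side on rail, terminals up, foot on the floor within 6 mm of the stop, 30 mm of centre, 0.15 rad of parallel; basket bar on both prongs within 20 mm (along), 18 mm (sideways), 12 mm (height) of the seat, level within 0.35 rad; both at rest, let go (all of step 2 and x of board in the frame of rack_stop between -0.004 and 0.0075 m and y of board in the frame of rack_stop between -0.03 and 0.03 m and z of board in the frame of rack_stop between -0.004 and 0.006 m and angle between board's own z axis and vertical between 0.23 and 0.42 rad and angle between the y axis of board and the y axis of rack, either way round below 0.15 rad and x of board_terminals in the frame of rack_stop between 0.01 and 0.036 m and contact force between board and rack above 0.3 N and linear speed of board below 0.03 m/s and linear speed of basket below 0.05 m/s); the robot touches nothing.
It fails at once if the board is pressed or knocked hard on the rack (over 60 N) (contact force between board and rack above 60 N).
It fails at once if the board is dropped (falls free faster than 0.35 m/s) (contact force between board and the fingers below 0.05 N and linear speed of board above 0.35 m/s).
It fails at once if the bottle or the spool is moved more than 30 mm (distance of any of cleaner_bottle, solder_spool from where it was at the start of the episode above 0.03 m).
It also fails if it takes over 72 s, if anything falls off the work surface, if the arm or the gripper's body presses on something with over 40 N, if the wrist force passes 120 N, or if a joint passes its speed limit or range.

## Robot

A 6-joint arm with a two-finger parallel gripper is mounted at the origin on the work surface. World frame = base frame: x ahead of the robot, y to its left, z up, the work surface at z = 0. Lengths are in mm, angles in rad, forces in N, time in s.
With the tool pointing down it reaches from about 400 to 925 mm from the base axis. Payload 12.5 kg.
Tool frame: the origin (TCP) lies at the very end of the fingers, on their centre line; the grasp point (between the pads) lies 19 mm behind it; x points along the fingers, y is the direction in which the jaws open and shut, and the axes are right-handed (so a half turn about x gives the same grasp; the last joint's range is limited). The gripper opens to 95 mm and grips with 3 to 60 N. Pads are 20 mm wide; open, the fingers measure 119 mm over their backs; the gripper's body (75 mm by 180 mm) begins 59 mm behind the grasp point.
Start: joints at [1.103, 0.491, 1.559, -0, 1.092, -0.106], TCP at [221.208, 584.563, 214.661] pointing down, gripper open.
Joint ranges: [-3.1, 3.1], [-0.84, 2.19], [0.05, 2.79], [-1.13, 4.28], [0.06, 2.93], [-2.69, 2.69]. Speed limits (rad/s): [2.22, 2.22, 2.79, 3.14, 3.14, 3.14].

## Interface

Orientations are given as [roll, pitch, yaw] about the fixed x, y, z axes, in that order (R = Rz(yaw) Ry(pitch) Rx(roll)).
In Python, from cell import env, optics, job gives the robot as it stands.
- The arm moves only by the shell command python3 -m handwheel 'ROWS' [OPENING]. ROWS is JSON, a list of rows, each an object with "travel": the shift along the world's x, y, z in mm, a list of three; "roll": the turn about the world's z in degrees. In form: [{"travel": [dx, dy, dz], "roll": roll}, ...]. A call has 1 to 8 rows; each row is the pose to reach, as a shift and turn from the pose commanded when the call began; what a row does not reach only later rows make up. A row lasts 1/10 s, in which the tool goes at most 50 mm and 8.59 degrees, less where a joint would pass 70% of its speed; a pose out of reach is approached as far as the arm can. A call with a gripper value outside its range is refused whole. OPENING is the closure, from -1 (fully open) to 1 (shut), set as the call begins (- or left out, the last holds). The fingers move at their own pace and stop on an object; the grip force is fixed at half the most. Time passes only in rows, so rows that repeat a pose let the fingers close. It gives the time, the measured TCP pose, the force and the opening at its end, in the units of the state.
- env.state(): the state, without advancing time (a new reading comes with each control period).
- optics.read_camera(name): name is "scene" or "top" or "wrist"; returns the picture (400x640x3 uint8, red, green, blue); there is no depth.
- optics.camera_params(name): a dict with "fx", "fy", "cx", "cy" (pixels), "world_from_camera" (4x4, takes a point from camera to world coordinates). Camera axes: x right, y up, looking along -z (the intrinsics and any distortion apply to the point x, -y, -z); pixel columns grow to the right and rows downward; lengths in mm; the calibration is good to about 2 mm. A picture is of the moment at which its call begins: read the wrist's pose just before it. camera_params takes no time and is no camera call; for the wrist camera it gives the pose at the moment of the call.
- job.job_done(): hands the job in, once; it reports no verdict.
The state is a dict: "t": time; "joints": joint angles; "qvel": joint speeds; "tau": joint torques, N m; "eef_pos": TCP position; "tcp_rot": TCP orientation; "ft_force": force on the tool from outside, world axes, zero at the start; "moment": the same for the moment, N m; "opening": opening from 0.0 (shut) to 1.0 (fully open).
Only numpy, scipy, OpenCV 4.12 (cv2) and the standard library are available. Lean on these libraries where they do the work, as an engineer would, in place of code of your own. Each camera call takes 0.05 s, during which the arm holds its last target.

## Working session

There is one attempt and no reset: what is moved stays moved. The work goes in short steps, Python scripts to look and compute and a shell command to move; the robot and the scene stay as the last step left them, time stands still between calls to the robot, and variables do not carry over. Pictures are saved under pics/ and viewed, and the job is handed in when it is done.

```bash
ls; mkdir -p pics; python3 - <<'E'
from cell import env, optics, job
import cv2
print(env.state())
for n in ["scene","top","wrist"]:
    im=optics.read_camera(n); cv2.imwrite(f"pics/{n}0.png",im[:,:,::-1]); p=optics.camera_params(n); print(n,p)
E
```

```text
pics
{'t': 0.0, 'joints': array([ 1.10339590e+00,  4.91565006e-01,  1.55944064e+00, -3.86627709e-05,
        1.09165456e+00, -1.05617617e-01]), 'qvel': array([ 0.00182076, -0.0014961 ,  0.00180994, -0.00141627, -0.00014284,
       -0.000657  ]), 'tau': array([-2.63806258e-03, -6.12643218e+01, -2.58168876e+01,  6.91985339e-02,
        4.84709011e-02, -1.11673260e-04]), 'eef_pos': array([221.10826406, 584.33796091, 214.06138736]), 'tcp_rot': array([-1.64430486,  1.56972822, -2.00606982]), 'ft_force': array([-0.44976305, -0.26148766, -0.55996497]), 'moment': array([0.0497937 , 0.01225482, 0.01421548]), 'opening': 0.997728569560752}
scene {'fx': 457.8364080698441, 'fy': 457.8364080698441, 'cx': 317.9704282741541, 'cy': 197.89857071829874, 'world_from_camera': array([[ 8.26787971e-01, -4.45457910e-01,  3.43495126e-01,
         9.40759799e+02],
       [ 5.62404269e-01,  6.66654720e-01, -4.89155315e-01,
        -6.67785323e+02],
       [-1.10945422e-02,  5.97610856e-01,  8.01709533e-01,
         1.14523801e+03],
       [ 0.00000000e+00,  0.00000000e+00,  0.00000000e+00,
         1.00000000e
[... 249 characters left out ...]
028827e-03,  4.19300258e-04,
        -2.94509040e+01],
       [-2.52516805e-04,  8.84092882e-02,  9.96084200e-01,
         1.13696463e+03],
       [ 0.00000000e+00,  0.00000000e+00,  0.00000000e+00,
         1.00000000e+00]])}
wrist {'fx': 292.59705709460445, 'fy': 292.59705709460445, 'cx': 323.12991698830245, 'cy': 201.53319756424185, 'world_from_camera': array([[ 3.54025703e-01, -8.94387963e-01, -2.73378808e-01,
         1.43020791e+02],
       [ 9.35235003e-01,  3.38207727e-01,  1.04647136e-01,
         6.14775219e+02],
       [-1.13631389e-03, -2.92721206e-01,  9.56197158e-01,
         3.84367976e+02],
       [ 0.00000000e+00,  0.00000000e+00,  0.00000000e+00,
         1.00000000e+00]])}
```

View pics/scene0.png

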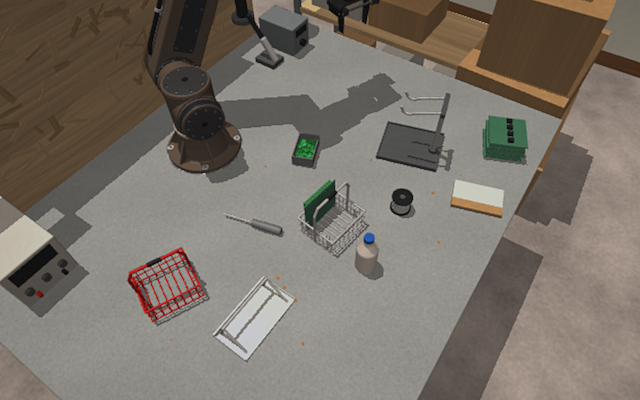

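View pics/top0.png

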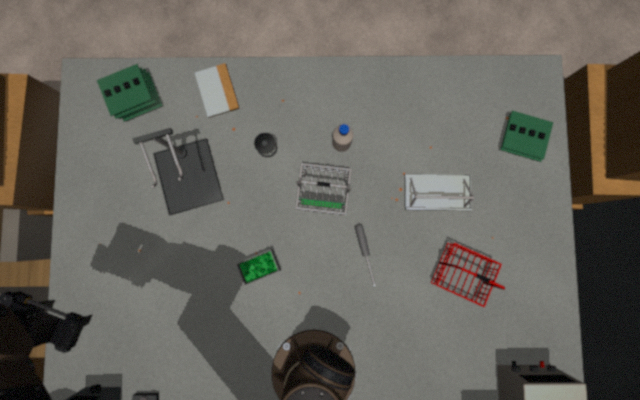

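View pics/wrist0.png

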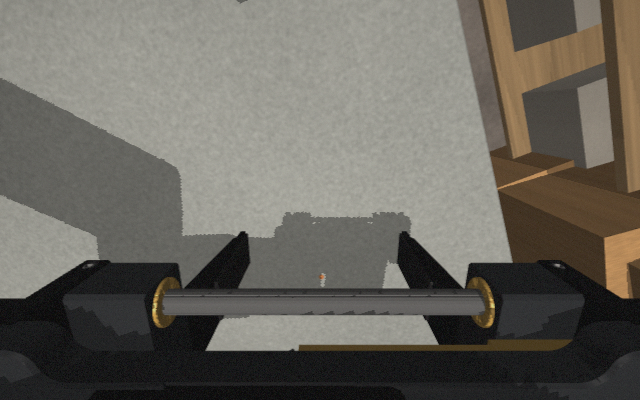

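```bash
python3 - <<'E'
import cv2
t=cv2.imread('pics/top0.png'); s=cv2.imread('pics/scene0.png')
def c(im,x0,y0,x1,y1,n,w=400):
    return cv2.resize(im[y0:y1,x0:x1],(w,300),interpolation=cv2.INTER_CUBIC)
a=cv2.vconcat([cv2.hconcat([c(t,285,145,365,225,0),c(t,395,160,480,224,0)]),cv2.hconcat([c(t,125,120,235,220,0),c(s,205,270,305,360,0)])])
cv2.imwrite('pics/crop1.png',a)
a=cv2.hconcat([cv2.resize(s[170:260,290:380],(400,400),interpolation=cv2.INTER_CUBIC),cv2.resize(s[80:180,370:470],(400,400),interpolation=cv2.INTER_CUBIC)])
cv2.imwrite('pics/crop2.png',a)
E
```

```text
(no output)
```

View pics/crop1.png

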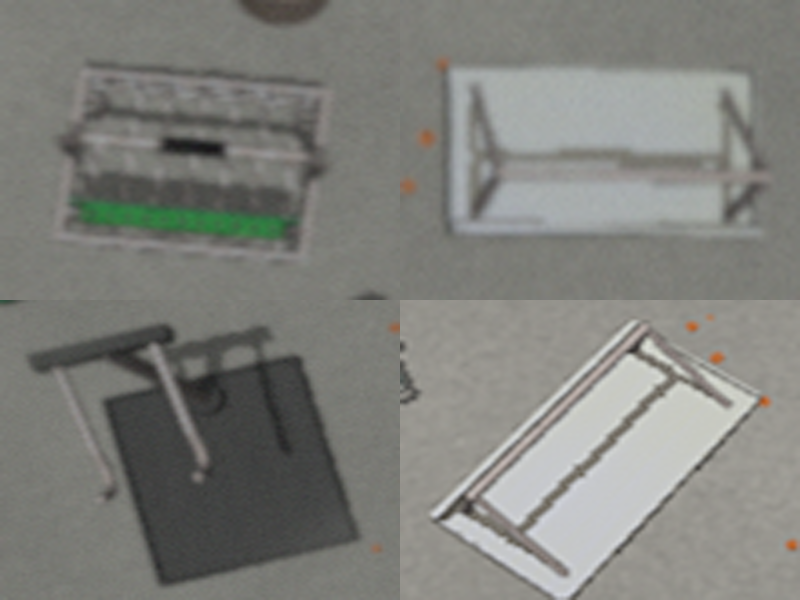

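View pics/crop2.png

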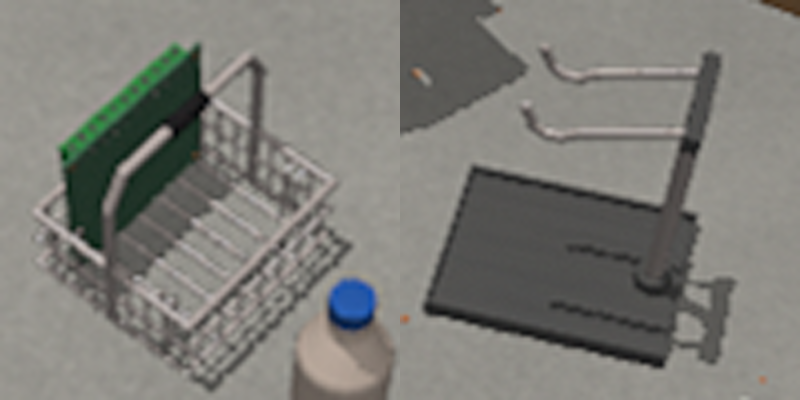

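```bash
cat > h.py <<'E'
import numpy as np, cv2
from cell import env, optics, job
def ray(P,u,v):
    T=np.array(P['world_from_camera']); d=np.array([(u-P['cx'])/P['fx'],-(v-P['cy'])/P['fy'],-1.])
    return T[:3,3],T[:3,:3]@d
def onz(P,u,v,z):
    o,d=ray(P,u,v); return (o+d*(z-o[2])/d[2])
def tri(rs):
    A=np.zeros((3,3));b=np.zeros(3)
    for o,d in rs:
        d=d/np.linalg.norm(d);M=np.eye(3)-np.outer(d,d);A+=M;b+=M@o
    return np.linalg.solve(A,b)
def proj(P,p):
    T=np.linalg.inv(np.array(P['world_from_camera'])); c=T[:3,:3]@np.array(p)+T[:3,3]
    return P['cx']+P['fx']*c[0]/-c[2], P['cy']-P['fy']*c[1]/-c[2]
E
python3 - <<'E'
from h import *
T=optics.camera_params('top');S=optics.camera_params('scene')
p=lambda *a:print(a[0],np.round(a[1],0))
# top crop1 maps
def m(x0,y0,x1,y1,ox,oy): return lambda u,v:(x0+(u-ox)*(x1-x0)/400, y0+(v-oy)*(y1-y0)/300)
k=m(285,145,365,225,0,0); r=m(395,160,480,224,400,0); st=m(125,120,235,220,0,300)
for u,v in [(85,68),(328,90),(305,260),(58,238)]: p('basketrim',onz(T,*k(u,v),60))
p('sleeve',onz(T,*k(194,147),150))
for u,v in [(80,212),(285,230)]: p('board top',onz(T,*k(u,v),124))
for u,v in [(447,68),(750,72),(765,233),(450,230)]: p('tray',onz(T,*r(u,v),12))
for u,v in [(497,172),(765,178)]: p('rail',onz(T,*r(u,v),68))
for u,v in [(107,400),(298,357),(355,540),(162,582)]: p('foot',onz(T,*st(u,v),14))
for u,v in [(105,493),(198,475)]: p('tip',onz(T,*st(u,v),201))
for u,v in [(35,363),(170,335)]: p('cross',onz(T,*st(u,v),213))
E
```

```text
basketrim [612.  28.  60.]
basketrim [ 593. -115.   60.]
basketrim [ 460. -100.   60.]
basketrim [478.  44.  60.]
sleeve [536. -35. 150.]
board top [492.  27. 124.]
board top [478. -85. 124.]
tray [ 584. -285.   12.]
tray [ 580. -483.   12.]
tray [ 474. -488.   12.]
tray [ 478. -284.   12.]
rail [ 509. -302.   68.]
rail [ 504. -467.   68.]
foot [655. 484.  14.]
foot [699. 324.  14.]
foot [509. 272.  14.]
foot [468. 432.  14.]
tip [532. 398. 201.]
tip [547. 333. 201.]
cross [641. 445. 213.]
cross [665. 351. 213.]
```

```bash
python3 -m handwheel '[{"travel":[20,-20,40],"roll":-7},{"travel":[50,-40,70],"roll":-14},{"travel":[90,-65,100],"roll":-22},{"travel":[130,-90,116],"roll":-30},{"travel":[170,-120,116],"roll":-38},{"travel":[210,-150,116],"roll":-46},{"travel":[250,-180,116],"roll":-54},{"travel":[280,-210,116],"roll":-55}]' - 
python3 - <<'E'
from h import *
W=optics.camera_params('wrist'); im=optics.read_camera('wrist'); np.save('pics/w1.npy',W['world_from_camera']); cv2.imwrite('pics/w1.png',im[:,:,::-1])
s=env.state();print(s['t'],s['eef_pos'],s['tcp_rot'],s['joints'])
E
```

```text
t: 0.95
eef_pos: [502.9, 373.1, 330.3]
tcp_rot: [-1.17, 1.571, -2.497]
ft_force: [0.2, -0.1, 0.1]
opening: 1.004
1.0 [507.02973203 368.61251029 329.92199518] [ 0.18749444  1.56853675 -1.14076613] [ 0.5242797   0.40735534  1.38840409 -0.00230758  1.34604645  0.28225845]
```

View pics/w1.png

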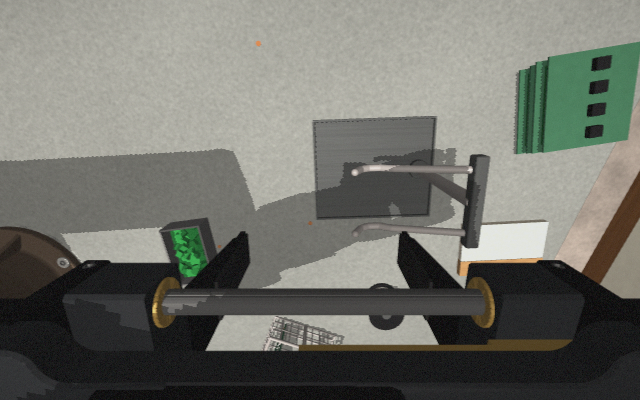

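```bash
python3 - <<'E'
from h import *
W=optics.camera_params('wrist');
im=cv2.imread('pics/w1.png'); cv2.imwrite('pics/w1c.png',cv2.resize(im[145:255,340:500],(800,550),interpolation=cv2.INTER_CUBIC))
print(np.round(np.load('pics/w1.npy')[:3,3]-np.array(W['world_from_camera'])[:3,3],1))
W['world_from_camera']=np.load('pics/w1.npy')
for u,v in [(354,173),(357,233)]: print(np.round(onz(W,u,v,199)))
for u,v in [(480,155),(472,246)]: print(np.round(onz(W,u,v,213)))
E
```

```text
[-4.1  4.1  0.6]
[528. 403. 199.]
[550. 338. 199.]
[641. 452. 213.]
[671. 359. 213.]
```

View pics/w1c.png

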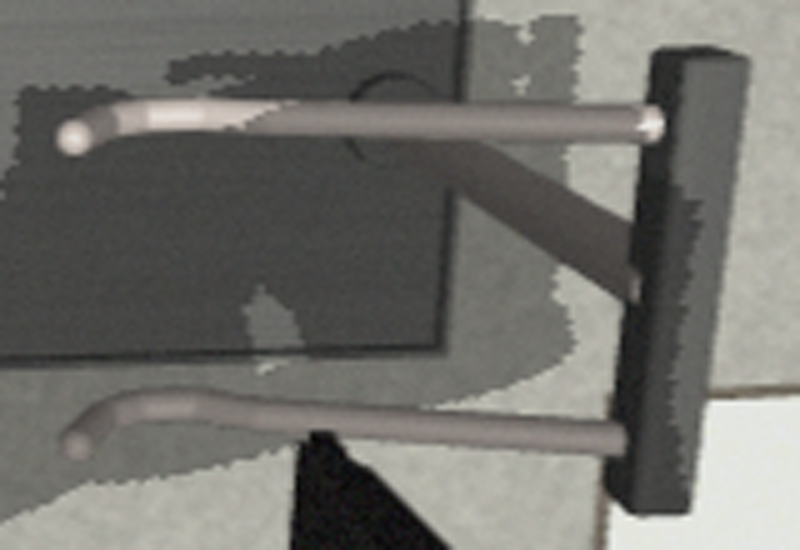

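```bash
python3 -m handwheel '[{"travel":[0,0,0],"roll":0},{"travel":[0,0,0],"roll":0},{"travel":[0,0,0],"roll":0}]' - 
python3 - <<'E'
from h import *
W=optics.camera_params('wrist'); im=optics.read_camera('wrist'); np.save('pics/w2.npy',W['world_from_camera']); cv2.imwrite('pics/w2.png',im[:,:,::-1])
W2=optics.camera_params('wrist')
print(np.round(W2['world_from_camera'][:3,3]-W['world_from_camera'][:3,3],2),env.state()['eef_pos'])
im=im[:,:,::-1]; cv2.imwrite('pics/w2c.png',cv2.resize(im[145:255,340:500],(800,550),interpolation=cv2.INTER_CUBIC))
E
```

```text
t: 1.3
eef_pos: [500.3, 375.4, 330.7]
tcp_rot: [-2.942, 1.571, 2.021]
ft_force: [0.1, -0.3, -0.2]
opening: 0.999
[-0.11  0.1   0.07] [500.23785459 375.53604786 330.75960158]
```

View pics/w2c.png

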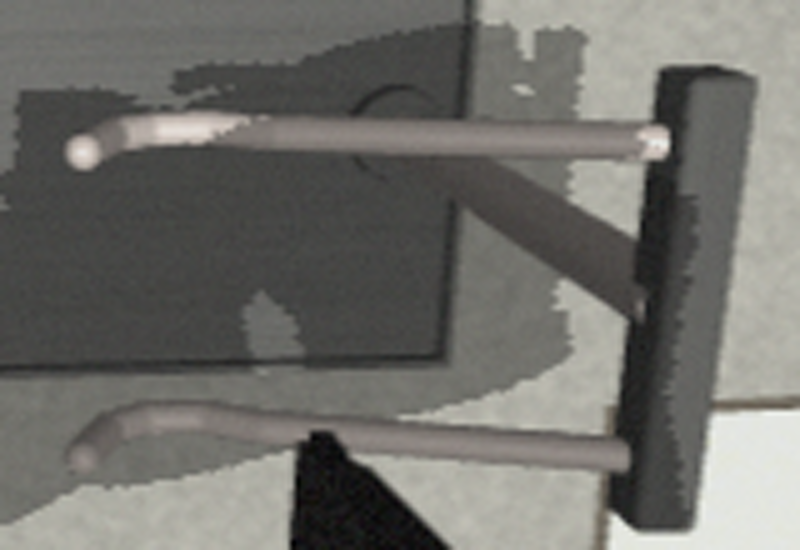

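```bash
python3 - <<'E'
from h import *
W=optics.camera_params('wrist');W['world_from_camera']=np.load('pics/w2.npy')
a=onz(W,356.4,175.6,200);b=onz(W,356,237,200);c=onz(W,484,160.4,213);d=onz(W,473.4,250,213)
print(a,b,c,d, np.linalg.norm(a-b),np.linalg.norm(c-d))
y=(a-b)[:2];print('yaw',np.degrees(np.arctan2(-y[0],y[1])))
y=(c-d)[:2];print('yaw',np.degrees(np.arctan2(-y[0],y[1])))
m=(a+b)/2;n=(c+d)/2;print(m,n,n-m)
T=optics.camera_params('top');S=optics.camera_params('scene')
for p in(a,b):print(proj(T,p),proj(S,p))
E
```

```text
[528.73084116 403.5801121  200.        ] [547.85727961 336.40977613 200.        ] [644.27348121 451.74024957 213.        ] [672.46397483 358.43482881 213.        ] 69.84035138219245 97.47104941768153
yaw 15.894054850747606
yaw 16.811213181530178
[538.29406038 369.99494412 200.        ] [658.36872802 405.08753919 213.        ] [120.07466764  35.09259507  13.        ]
(np.float64(151.67919340934927), np.float64(185.5942458120628)) (np.float64(405.5771783453374), np.float64(90.82525588575984))
(np.float64(178.24365763418328), np.float64(177.9654723021115)) (np.float64(400.80714637946335), np.float64(105.40710232275381))
```

```bash
python3 -m handwheel '[{"travel":[2,-48,0],"roll":-3},{"travel":[5,-96,0],"roll":-6},{"travel":[7,-144,0],"roll":-9},{"travel":[10,-192,0],"roll":-12},{"travel":[12,-240,0],"roll":-15},{"travel":[15,-288,-8],"roll":-18},{"travel":[15,-336,-15],"roll":-21},{"travel":[15,-384,-20],"roll":-21}]' - 
python3 -m handwheel '[{"travel":[0,0,0],"roll":0},{"travel":[0,0,0],"roll":0},{"travel":[0,0,0],"roll":0}]' - 
python3 - <<'E'
from h import *
W=optics.camera_params('wrist'); im=optics.read_camera('wrist'); np.save('pics/w3.npy',W['world_from_camera']); im=im[:,:,::-1]; cv2.imwrite('pics/w3.png',im)
cv2.imwrite('pics/w3c.png',cv2.resize(im[120:300,200:440],(800,600),interpolation=cv2.INTER_CUBIC))
x=np.array(W['world_from_camera'])[:2,0];print('jaw yaw',np.degrees(np.arctan2(x[1],x[0])),env.state()['joints'])
E
```

```text
t: 2.15
eef_pos: [515.7, -10.2, 310.6]
tcp_rot: [1.648, 1.57, -0.04]
ft_force: [0.7, 1.4, 0.1]
opening: 0.999
t: 2.45
eef_pos: [516.2, -8.1, 310.9]
tcp_rot: [2.013, 1.57, 0.327]
ft_force: [0.4, 0.4, -0.2]
opening: 1.001
jaw yaw -6.6407261811018214 [-1.43373824e-01  2.43638508e-01  1.68240990e+00  1.97225674e-04
  1.21498146e+00 -2.82141194e-02]
```

View pics/w3.png

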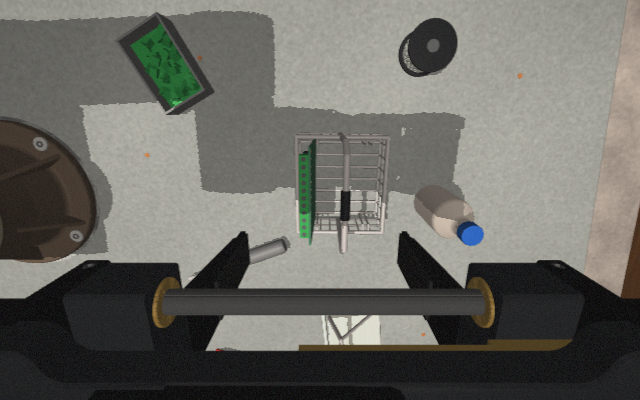

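View pics/w3c.png

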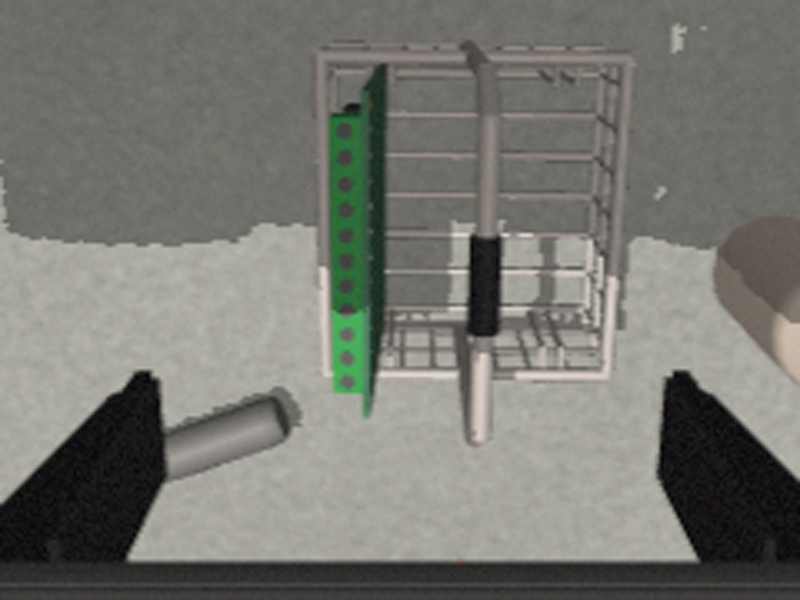

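```bash
python3 - <<'E'
from h import *
W=optics.camera_params('wrist');W['world_from_camera']=np.load('pics/w3.npy')
f=lambda u,v,z:onz(W,200+u/3.333,120+v/3.333,z)
def yaw(a,b): d=(a-b)[:2]; return np.degrees(np.arctan2(-d[0],d[1]))
A=[f(331,115,122),f(362,113,122),f(335,393,122),f(364,392,122)]
for p in A:print(np.round(p,1))
print('row len',np.linalg.norm(A[0]-A[2]),'yaw',yaw(A[0],A[2]),yaw(A[1],A[3]),'mid',np.mean(A,axis=0))
b=[f(376,68,124),f(368,413,124)];print('board',b,np.linalg.norm(b[0]-b[1]),yaw(*b),np.mean(b,axis=0))
h=[f(486,237,156),f(484,335,156)];print('sleeve',np.mean(h,axis=0),np.linalg.norm(h[0]-h[1]))
h=[f(484,70,154),f(480,440,154)];print('bar',np.mean(h,axis=0),np.linalg.norm(h[0]-h[1]),yaw(*h))
r=[f(322,50,60),f(628,60,60),f(606,376,60),f(327,375,60)]
for p in r:print('rim',np.round(p,1))
T=optics.camera_params('top');print(proj(T,np.mean(A,axis=0)),proj(T,np.mean(b,axis=0)))
E
```

```text
[490.7  29.1 122. ]
[502.1  28.5 122. ]
[476.9 -80.9 122. ]
[488.5 -81.8 122. ]
row len 110.90136216726341 yaw -7.1772615498756345 -7.059603156382567 mid [489.55683762 -26.2565015  122.        ]
board [array([509.36459458,  44.21783335, 124.        ]), array([489.07958212, -90.19030327, 124.        ])] 135.9302354876633 -8.582367718071392 [499.22208835 -22.98623496 124.        ]
sleeve [539.20227438 -32.15170428 156.        ] 36.0562533548903
bar [538.9360002  -24.96290197 154.        ] 134.75672005846053 -6.006146553336555
rim [484.9  48.7  60. ]
rim [613.   29.6  60. ]
rim [ 595.4 -114.    60. ]
rim [466.1 -98.4  60. ]
(np.float64(320.59149198513984), np.float64(202.46397389018819)) (np.float64(319.3720947340632), np.float64(198.90051562358224))
```

```bash
python3 -m handwheel '[{"travel":[-25,-17,-30],"roll":-0.5},{"travel":[-25,-17,-70],"roll":-0.5},{"travel":[-25,-17,-100],"roll":-0.5},{"travel":[-25,-17,-120],"roll":-0.5},{"travel":[-25,-17,-130],"roll":-0.5},{"travel":[-25,-17,-130],"roll":-0.5},{"travel":[-25,-17,-130],"roll":-0.5}]' 0.24
python3 - <<'E'
from h import *
W=optics.camera_params('wrist'); im=optics.read_camera('wrist'); np.save('pics/w4.npy',W['world_from_camera']); im=im[:,:,::-1]; cv2.imwrite('pics/w4.png',im)
x=np.array(W['world_from_camera'])[:2,0];print('jaw yaw',np.degrees(np.arctan2(x[1],x[0])),env.state()['eef_pos'])
E
```

```text
t: 3.2
eef_pos: [491.7, -25.9, 181.5]
tcp_rot: [1.53, 1.57, -0.166]
ft_force: [-0.0, 0.4, -0.0]
opening: 0.468
jaw yaw -7.172769730589053 [491.79270568 -26.09871754 181.69174372]
```

View pics/w4.png

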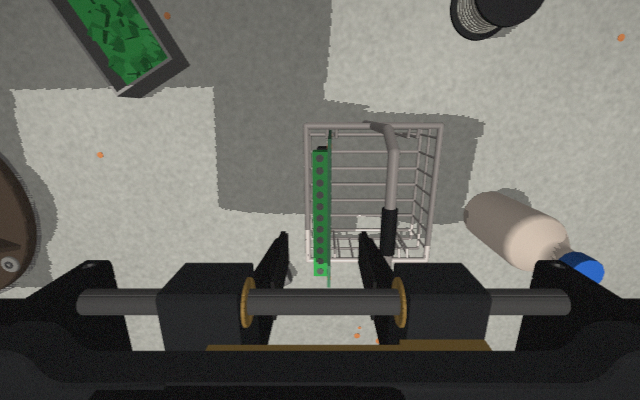

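```bash
python3 -m handwheel '[{"travel":[0,0,0],"roll":0},{"travel":[0,0,-20],"roll":0},{"travel":[0,0,-40],"roll":0},{"travel":[0,0,-60],"roll":0},{"travel":[0,0,-75],"roll":0},{"travel":[0,0,-82],"roll":0},{"travel":[0,0,-82],"roll":0}]' 0.24

```

```text
t: 3.95
eef_pos: [491.2, -26.4, 98.5]
tcp_rot: [-1.629, 1.57, 2.957]
ft_force: [-0.4, -0.1, -0.5]
opening: 0.382
```

```bash
python3 -m handwheel '[{"travel":[0,0,0],"roll":0},{"travel":[0,0,0],"roll":0},{"travel":[0,0,0],"roll":0},{"travel":[0,0,0],"roll":0},{"travel":[0,0,0],"roll":0},{"travel":[0,0,0],"roll":0}]' 1
python3 - <<'E'
from h import *
im=optics.read_camera('wrist')[:,:,::-1]; cv2.imwrite('pics/w5.png',im); print(env.state()['opening']*95)
E
```

```text
t: 4.55
eef_pos: [491.7, -26.5, 99.2]
tcp_rot: [1.516, 1.569, -0.181]
ft_force: [0.6, 0.7, 6.3]
opening: 0.156
14.843083071202667
```

View pics/w5.png

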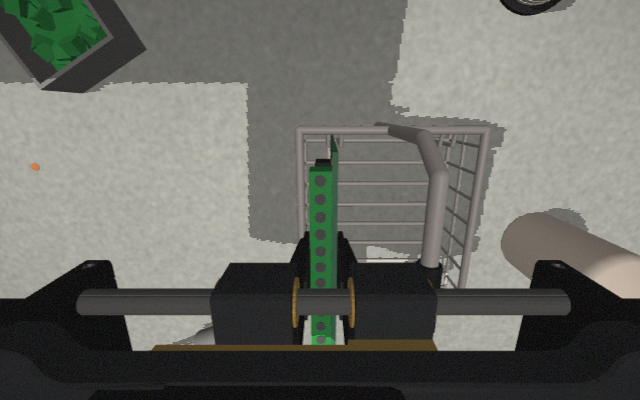

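```bash
python3 -m handwheel '[{"travel":[0,0,5],"roll":0},{"travel":[0,0,15],"roll":0},{"travel":[0,0,30],"roll":0},{"travel":[0,0,50],"roll":0},{"travel":[0,0,70],"roll":0},{"travel":[0,0,90],"roll":0},{"travel":[0,0,115],"roll":0},{"travel":[0,0,130],"roll":0}]' -
python3 -m handwheel '[{"travel":[0,0,0],"roll":0}]' -
python3 - <<'E'
from h import *
im=optics.read_camera('scene')[:,:,::-1]; cv2.imwrite('pics/s6.png',cv2.resize(im[120:320,200:440],(720,600))); print(env.state()['opening']*95)
im=optics.read_camera('wrist')[:,:,::-1]; cv2.imwrite('pics/w6.png',im)
E
```

```text
t: 5.4
eef_pos: [491.0, -26.4, 230.8]
tcp_rot: [1.479, 1.57, -0.218]
ft_force: [0.1, -0.4, -1.6]
opening: 0.16
t: 5.5
eef_pos: [491.5, -26.5, 230.8]
tcp_rot: [1.51, 1.568, -0.187]
ft_force: [0.1, 0.3, -1.7]
opening: 0.15
14.687099816172122
```

View pics/s6.png

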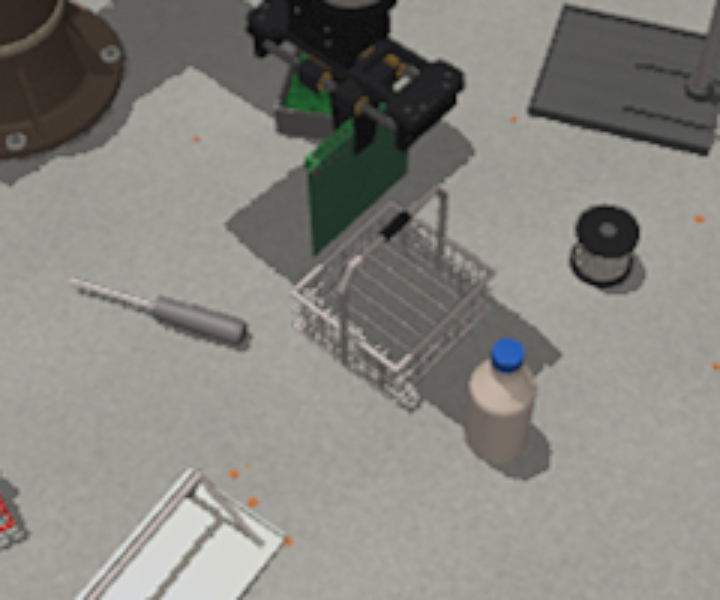

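View pics/w6.png

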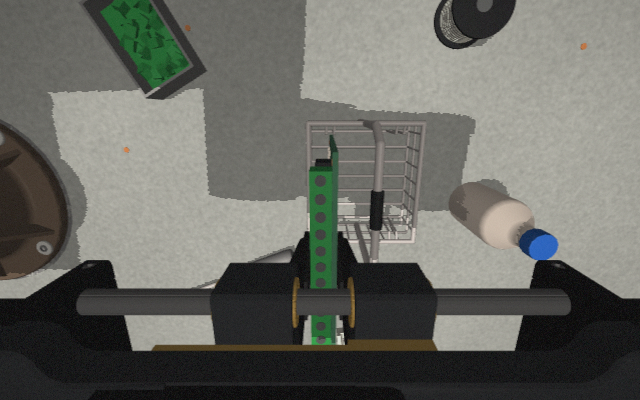

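```bash
python3 -m handwheel '[{"travel":[0,-40,10],"roll":0},{"travel":[0,-88,20],"roll":1},{"travel":[0,-136,20],"roll":2},{"travel":[10,-184,20],"roll":3},{"travel":[25,-230,20],"roll":4},{"travel":[40,-276,20],"roll":5},{"travel":[55,-320,20],"roll":5},{"travel":[69,-350,20],"roll":5}]' -
python3 -m handwheel '[{"travel":[0,0,0],"roll":0},{"travel":[0,0,0],"roll":0},{"travel":[0,0,0],"roll":0}]' -
python3 - <<'E'
from h import *
W=optics.camera_params('wrist'); im=optics.read_camera('wrist'); np.save('pics/w7.npy',W['world_from_camera']); im=im[:,:,::-1]; cv2.imwrite('pics/w7.png',im)
x=np.array(W['world_from_camera'])[:2,0];print('jaw yaw',np.degrees(np.arctan2(x[1],x[0])),env.state()['eef_pos'])
E
```

```text
t: 6.4
eef_pos: [559.9, -379.1, 246.6]
tcp_rot: [-2.137, 1.568, 2.535]
ft_force: [0.3, 0.7, -2.5]
opening: 0.154
t: 6.7
eef_pos: [559.8, -375.4, 247.9]
tcp_rot: [-2.294, 1.569, 2.38]
ft_force: [-0.3, 0.3, -1.3]
opening: 0.154
jaw yaw -2.206342598100931 [ 559.96611614 -375.32638876  248.34783034]
```

View pics/w7.png

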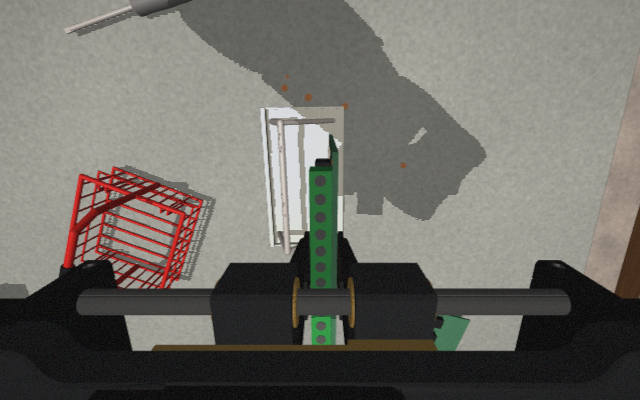

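```bash
python3 - <<'E'
import cv2
im=cv2.imread('pics/w7.png'); cv2.imwrite('pics/w7c.png',cv2.resize(im[95:260,250:355],None,fx=5,fy=3.6,interpolation=cv2.INTER_CUBIC))
E
```

```text
(no output)
```

View pics/w7c.png

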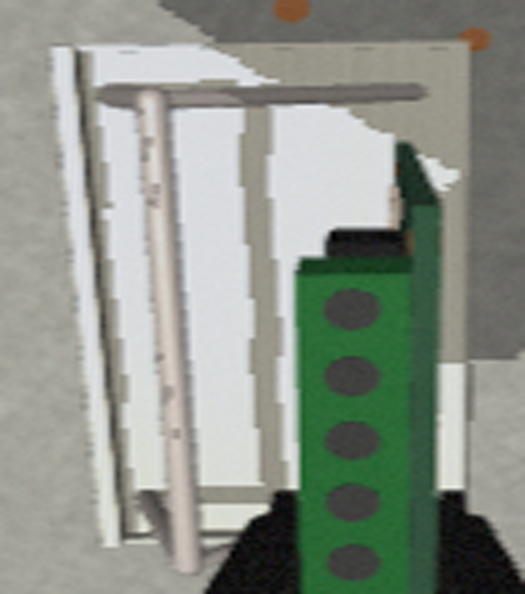

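```bash
python3 - <<'E'
from h import *
W=optics.camera_params('wrist');W['world_from_camera']=np.load('pics/w7.npy')
f=lambda u,v,z:np.round(onz(W,250+u/5,95+v/3.6,z),1)
def yaw(a,b): d=(a-b)[:2]; return np.degrees(np.arctan2(-d[0],d[1]))
a,b=f(73,50,18),f(121,545,18);print('inner lip',a,b,yaw(a,b),np.linalg.norm(a-b),(a+b)/2)
a,b=f(52,48,18),f(104,545,18);print('outer lip',a,b,yaw(a,b),np.linalg.norm(a-b))
a,b=f(151,92,72),f(188,572,72);print('rail',a,b,yaw(a,b),np.linalg.norm(a-b),(a+b)/2)
print('back',f(468,45,6))
T=optics.camera_params('top')
print(proj(T,[480,-385,18]))
E
```

```text
inner lip [ 486.1 -284.6   18. ] [ 481.5 -481.2   18. ] -1.340348452062497 196.65380748920165 [ 483.8 -382.9   18. ]
outer lip [ 480.7 -283.7   18. ] [ 476.4 -481.    18. ] -1.2485192859561995 197.3468520144165
rail [ 513.  -298.9   72. ] [ 509. -467.   72.] -1.3631164591600482 168.14758398502195 [ 511.   -382.95   72.  ]
back [ 589.9 -286.7    6. ]
(np.float64(439.28676574844366), np.float64(207.89946814589513))
```

```bash
python3 - <<'E'
from h import *
W=optics.camera_params('wrist');W['world_from_camera']=np.load('pics/w7.npy')
t=env.state()['eef_pos'];print(t)
R=np.array(W['world_from_camera'])[:2,0];R/=np.linalg.norm(R)
for u,v in [(309.5,170),(332,170),(309.5,245),(333,245)]:
    p=onz(W,u,v,t[2]+23.5);d=(p-t)[:2];print(np.round(p,1),'along jaw',d@R,'perp',-d[0]*R[1]+d[1]*R[0])
E
```

```text
[ 559.96611614 -375.32638876  248.34783034]
[ 554.5 -319.5  271.8] along jaw -7.6566467137323535 perp 55.57016987322591
[ 565.8 -319.9  271.8] along jaw 3.7272584109178846 perp 55.571782874540986
[ 552.3 -361.   271.8] along jaw -8.220813534522046 perp 14.01955768275161
[ 565.1 -361.5  271.8] along jaw 4.641668328384897 perp 14.024095525769741
```

```bash
python3 -m handwheel '[{"travel":[-38,-4,0],"roll":1},{"travel":[-75,-7,0],"roll":1},{"travel":[-75,-7,-35],"roll":1},{"travel":[-75,-7,-70],"roll":1},{"travel":[-75,-7,-100],"roll":1},{"travel":[-75,-7,-120],"roll":1},{"travel":[-75,-7,-128],"roll":1},{"travel":[-75,-7,-128],"roll":1}]' -
python3 -m handwheel '[{"travel":[0,0,0],"roll":0},{"travel":[0,0,0],"roll":0}]' -
python3 - <<'E'
from h import *
W=optics.camera_params('wrist'); im=optics.read_camera('wrist'); np.save('pics/w8.npy',W['world_from_camera']); im=im[:,:,::-1]; cv2.imwrite('pics/w8.png',im)
cv2.imwrite('pics/w8c.png',cv2.resize(im[60:260,260:400],None,fx=4,fy=3,interpolation=cv2.INTER_CUBIC))
x=np.array(W['world_from_camera'])[:2,0];print('jaw yaw',np.degrees(np.arctan2(x[1],x[0])),env.state()['eef_pos'])
im=optics.read_camera('scene')[:,:,::-1]; cv2.imwrite('pics/s8.png',cv2.resize(im[200:380,180:340],None,fx=3.5,fy=3.3))
E
```

```text
t: 7.55
eef_pos: [485.1, -382.7, 120.4]
tcp_rot: [-2.379, 1.57, 2.313]
ft_force: [1.0, 0.6, -0.1]
opening: 0.156
t: 7.75
eef_pos: [485.6, -383.6, 122.0]
tcp_rot: [0.833, 1.569, -0.759]
ft_force: [0.2, 0.2, -1.2]
opening: 0.155
jaw yaw -1.2195859562469875 [ 485.56617816 -383.63783874  121.89961451]
```

View pics/w8c.png

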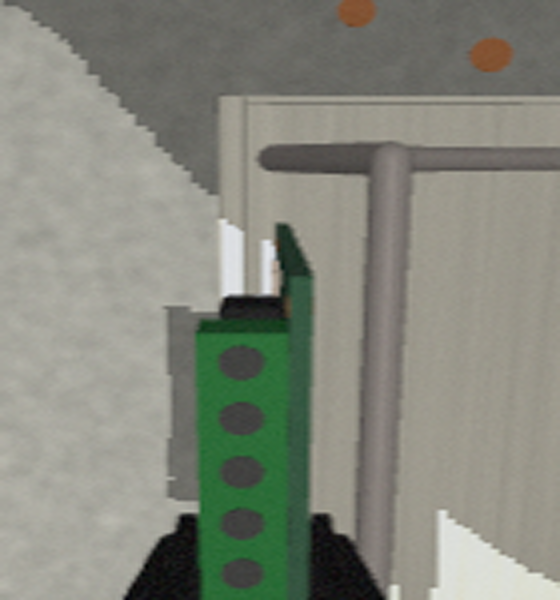

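View pics/s8.png

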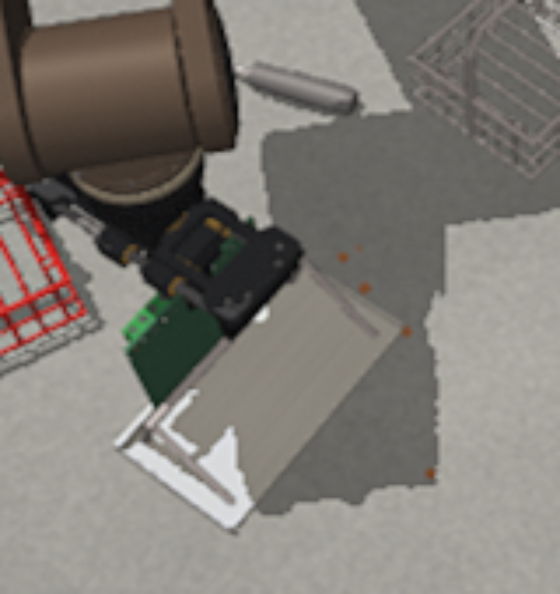

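```bash
python3 - <<'E'
from h import *
W=optics.camera_params('wrist');W['world_from_camera']=np.load('pics/w8.npy')
f=lambda u,v,z:np.round(onz(W,260+u/4,60+v/3,z),1)
print('lip in',f(246,98,18),'lip out',f(220,98,18),'rail end',f(390,150,72),'board top far corner',f(279,226,env.state()['eef_pos'][2]+25.5), f(300,275,env.state()['eef_pos'][2]+25.5))
E
```

```text
lip in [ 486.  -283.8   18. ] lip out [ 480.3 -283.6   18. ] rail end [ 511.6 -299.1   72. ] board top far corner [ 489.8 -310.7  147.2] [ 492.2 -318.6  147.2]
```

```bash
python3 -m handwheel '[{"travel":[0,0,-8],"roll":0},{"travel":[0,0,-15],"roll":0},{"travel":[0,0,-18],"roll":0},{"travel":[0,0,-18],"roll":0},{"travel":[0,0,-18],"roll":0}]' -
python3 -m handwheel '[{"travel":[-1,0,0],"roll":0},{"travel":[-2,0,0],"roll":0},{"travel":[-3,0,0],"roll":0},{"travel":[-4,0,0],"roll":0},{"travel":[-4,0,0],"roll":0}]' -
```

```text
t: 8.35
eef_pos: [485.2, -383.4, 102.4]
tcp_rot: [-2.446, 1.571, 2.245]
ft_force: [0.1, -0.1, -2.3]
opening: 0.154
t: 8.85
eef_pos: [481.1, -383.5, 102.7]
tcp_rot: [1.296, 1.571, -0.296]
ft_force: [0.3, -0.0, -2.2]
opening: 0.151
```

```bash
python3 -m handwheel '[{"travel":[-1,0,0],"roll":0},{"travel":[-1,0,0],"roll":0}]' -
```

```text
t: 9.05
eef_pos: [480.1, -383.4, 102.7]
tcp_rot: [1.326, 1.571, -0.267]
ft_force: [-1.6, -0.3, -1.5]
opening: 0.159
```

```bash
python3 -m handwheel '[{"travel":[-1,0,0],"roll":0},{"travel":[-1,0,0],"roll":0}]' -
```

```text
t: 9.25
eef_pos: [479.1, -383.4, 102.6]
tcp_rot: [1.981, 1.571, 0.389]
ft_force: [-0.2, 0.0, -1.4]
opening: 0.16
```

```bash
python3 -m handwheel '[{"travel":[-1,0,0],"roll":0},{"travel":[-1,0,0],"roll":0}]' -
```

```text
t: 9.45
eef_pos: [478.5, -383.5, 102.7]
tcp_rot: [1.391, 1.57, -0.201]
ft_force: [3.5, 0.4, -2.6]
opening: 0.156
```

```bash
python3 -m handwheel '[{"travel":[-1,0,0],"roll":0},{"travel":[-1,0,0],"roll":0}]' -
```

```text
t: 9.65
eef_pos: [477.9, -383.5, 102.7]
tcp_rot: [1.331, 1.569, -0.262]
ft_force: [7.0, 1.9, -4.6]
opening: 0.157
```

```bash
python3 -m handwheel '[{"travel":[1.5,0,0],"roll":0},{"travel":[1.5,0,-1],"roll":0},{"travel":[1.5,0,-1],"roll":0}]' -
```

```text
t: 9.95
eef_pos: [478.7, -383.5, 101.7]
tcp_rot: [1.023, 1.571, -0.57]
ft_force: [2.1, -0.1, -0.5]
opening: 0.158
```

```bash
python3 -m handwheel '[{"travel":[0,0,-0.5],"roll":0},{"travel":[0,0,-1],"roll":0},{"travel":[0,0,-1],"roll":0}]' -
```

```text
t: 10.25
eef_pos: [478.8, -383.4, 101.5]
tcp_rot: [1.012, 1.57, -0.58]
ft_force: [0.6, 3.1, 8.3]
opening: 0.155
```

```bash
python3 -m handwheel '[{"travel":[0,0,0.4],"roll":0},{"travel":[0,0,0.4],"roll":0}]' -; python3 -m handwheel '[{"travel":[0,0,0],"roll":0},{"travel":[0,0,0],"roll":0},{"travel":[0,0,0],"roll":0},{"travel":[0,0,0],"roll":0}]' 0.51
python3 - <<'E'
from h import *
im=optics.read_camera('wrist')[:,:,::-1]; cv2.imwrite('pics/w9.png',im[100:350,200:450])
im=optics.read_camera('scene')[:,:,::-1]; cv2.imwrite('pics/s9.png',cv2.resize(im[240:360,180:300],None,fx=4,fy=4))
print(env.state()['opening']*95,env.state()['ft_force'])
E
```

```text
t: 10.45
eef_pos: [478.8, -383.4, 101.6]
tcp_rot: [1.091, 1.57, -0.502]
ft_force: [1.2, 2.6, 6.0]
opening: 0.156
t: 10.85
eef_pos: [478.5, -383.4, 100.8]
tcp_rot: [-2.141, 1.57, 2.55]
ft_force: [0.8, -0.9, -0.1]
opening: 0.244
23.27479749520465 [ 0.3474252  -0.59363119  0.2239568 ]
```

View pics/w9.png

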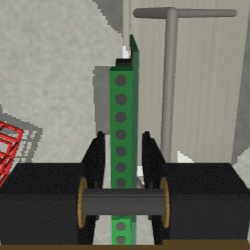

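View pics/s9.png

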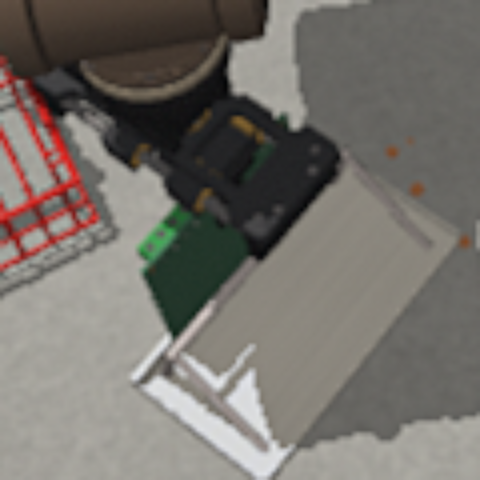

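```bash
python3 -m handwheel '[{"travel":[2,0,1],"roll":0},{"travel":[4,0,2],"roll":0},{"travel":[7,0,3],"roll":0},{"travel":[10,0,3],"roll":0},{"travel":[13,0,3],"roll":0},{"travel":[16,0,3],"roll":0},{"travel":[19,0,3],"roll":0},{"travel":[22,0,3],"roll":0}]' -
python3 - <<'E'
from h import *
im=optics.read_camera('wrist')[:,:,::-1]; cv2.imwrite('pics/w10.png',im[100:350,200:450])
im=optics.read_camera('scene')[:,:,::-1]; cv2.imwrite('pics/s10.png',cv2.resize(im[240:360,180:300],None,fx=4,fy=4))
print(env.state()['opening']*95,env.state()['ft_force'])
E
```

```text
t: 11.75
eef_pos: [501.0, -383.4, 104.0]
tcp_rot: [2.589, 1.571, 0.997]
ft_force: [-0.2, 0.9, 0.1]
opening: 0.248
23.3372381393857 [0.45439304 0.00737902 0.47654767]
```

View pics/w10.png

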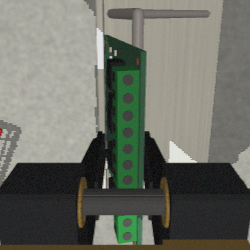

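View pics/s10.png

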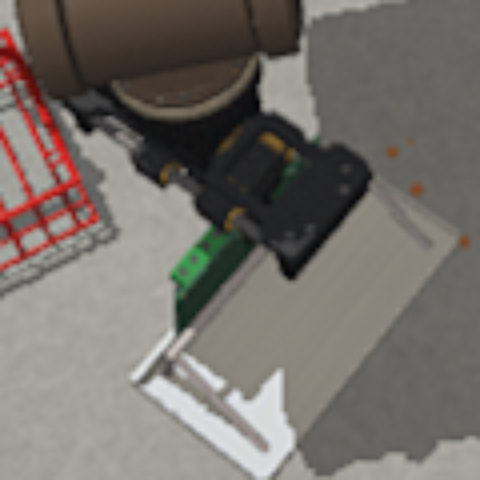

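```bash
python3 -m handwheel '[{"travel":[2,0,0],"roll":0},{"travel":[4,0,0],"roll":0},{"travel":[6,0,0],"roll":0},{"travel":[8,0,0],"roll":0},{"travel":[10,0,0],"roll":0},{"travel":[12,0,0],"roll":0},{"travel":[13,0,0],"roll":0},{"travel":[13,0,0],"roll":0}]' -
python3 - <<'E'
from h import *
W=optics.camera_params('wrist');np.save('pics/w11.npy',W['world_from_camera'])
im=optics.read_camera('wrist')[:,:,::-1]; cv2.imwrite('pics/w11.png',im);cv2.imwrite('pics/w11c.png',cv2.resize(im[80:350,220:440],None,fx=2.2,fy=2.2))
im=optics.read_camera('scene')[:,:,::-1]; cv2.imwrite('pics/s11.png',cv2.resize(im[240:360,180:300],None,fx=4,fy=4))
print(env.state()['opening']*95,env.state()['ft_force'])
E
```

```text
t: 12.65
eef_pos: [513.8, -383.4, 104.0]
tcp_rot: [1.324, 1.571, -0.268]
ft_force: [0.2, -0.2, -0.2]
opening: 0.243
23.367079983005475 [0.22179185 0.96245028 0.18502999]
```

View pics/w11c.png

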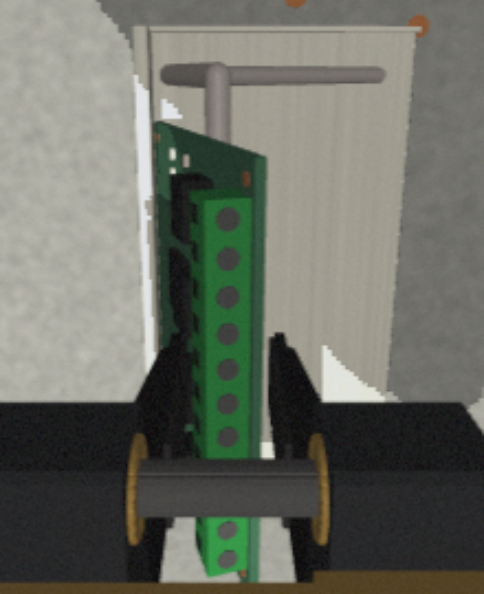

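View pics/s11.png

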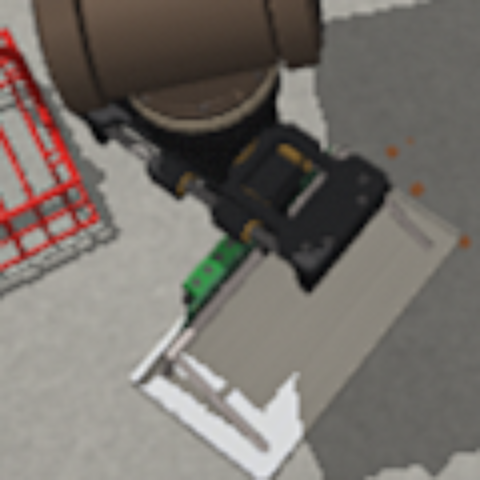

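```bash
python3 -m handwheel '[{"travel":[0,0,0],"roll":0},{"travel":[0,0,0],"roll":0},{"travel":[0,0,0],"roll":0},{"travel":[0,0,10],"roll":0},{"travel":[0,0,30],"roll":0},{"travel":[0,0,70],"roll":0},{"travel":[0,0,110],"roll":0},{"travel":[0,0,130],"roll":0}]' 0.1
python3 -m handwheel '[{"travel":[0,30,10],"roll":0},{"travel":[0,30,10],"roll":0},{"travel":[0,30,10],"roll":0}]' -
python3 - <<'E'
from h import *
W=optics.camera_params('wrist');np.save('pics/w12.npy',W['world_from_camera'])
im=optics.read_camera('wrist')[:,:,::-1]; cv2.imwrite('pics/w12.png',im);cv2.imwrite('pics/w12c.png',cv2.resize(im[80:260,240:440],None,fx=4,fy=3.3,interpolation=cv2.INTER_CUBIC))
im=optics.read_camera('scene')[:,:,::-1]; cv2.imwrite('pics/s12.png',cv2.resize(im[240:360,180:300],None,fx=4,fy=4))
print(env.state()['eef_pos'])
E
```

```text
t: 13.55
eef_pos: [514.3, -383.9, 238.5]
tcp_rot: [0.86, 1.566, -0.732]
ft_force: [0.1, 0.7, -0.2]
opening: 0.452
t: 13.85
eef_pos: [513.8, -353.2, 244.9]
tcp_rot: [0.831, 1.57, -0.76]
ft_force: [0.5, 0.2, 0.4]
opening: 0.452
[ 513.60814975 -353.79496271  243.84105994]
```

View pics/w12c.png

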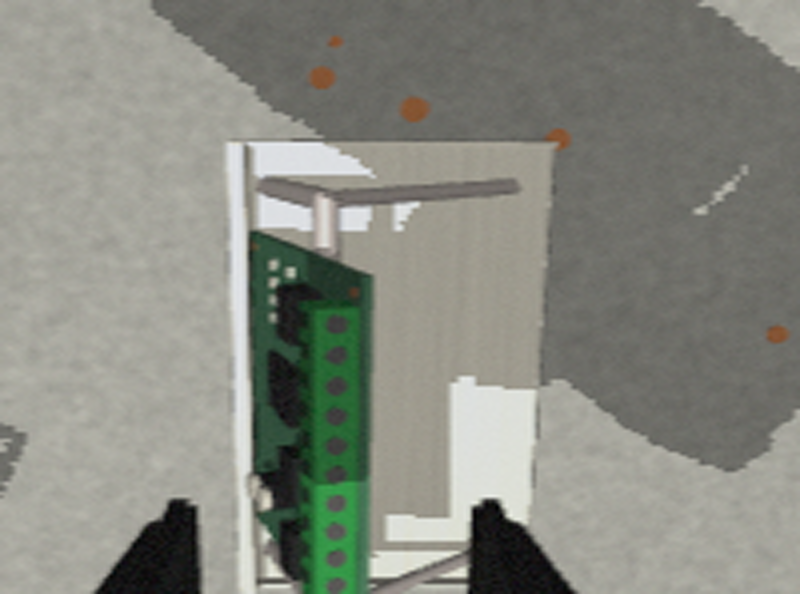

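View pics/s12.png

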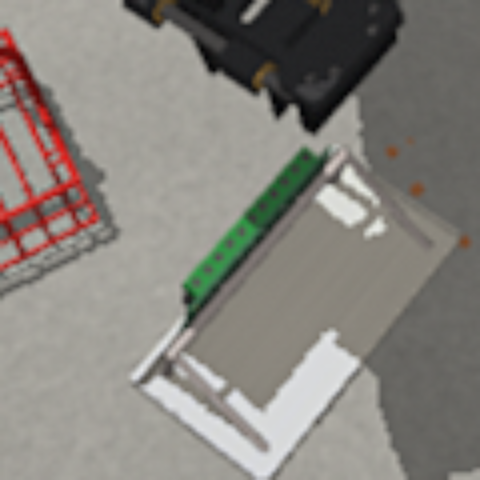

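```bash
python3 - <<'E'
from h import *
W=optics.camera_params('wrist');W['world_from_camera']=np.load('pics/w12.npy')
f=lambda u,v,z:np.round(onz(W,240+u/4,80+v/3.3,z),1)
a=f(246,145,18);print('lip',a,'foot',f(253,232,6.5),'top',f(371,275,120),'term',f(314,306,118),f(358,310,119))
y=f(253,232,6.5)[1];print('lip at foot',a[0]+(y-a[1])*0.0235, 'foot y centre',y-65)
E
```

```text
lip [ 486.6 -284.1   18. ] foot [ 486.7 -319.9    6.5] top [ 523.8 -319.6  120. ] term [ 509.1 -329.3  118. ] [ 520.4 -330.6  119. ]
lip at foot 485.75870000000003 foot y centre -384.9
```

```bash
python3 -m handwheel '[{"travel":[3,45,10],"roll":-1},{"travel":[6,93,15],"roll":-2},{"travel":[9,140,15],"roll":-3},{"travel":[12,188,15],"roll":-4},{"travel":[16,236,15],"roll":-5},{"travel":[20,275,15],"roll":-5.8},{"travel":[25,310,15],"roll":-5.8},{"travel":[25,322,15],"roll":-5.8}]' -
python3 -m handwheel '[{"travel":[0,0,0],"roll":0},{"travel":[0,0,0],"roll":0},{"travel":[0,0,0],"roll":0}]' -
python3 - <<'E'
from h import *
W=optics.camera_params('wrist');np.save('pics/w13.npy',W['world_from_camera'])
im=optics.read_camera('wrist')[:,:,::-1]; cv2.imwrite('pics/w13.png',im);cv2.imwrite('pics/w13c.png',cv2.resize(im[100:280,220:420],None,fx=4,fy=3.3,interpolation=cv2.INTER_CUBIC))
x=np.array(W['world_from_camera'])[:2,0];print('jaw yaw',np.degrees(np.arctan2(x[1],x[0])),env.state()['eef_pos'])
E
```

```text
t: 14.75
eef_pos: [539.0, -29.3, 258.6]
tcp_rot: [-1.983, 1.57, 2.608]
ft_force: [-0.5, 0.2, 0.1]
opening: 0.447
t: 15.05
eef_pos: [538.7, -32.9, 258.9]
tcp_rot: [-0.855, 1.57, -2.55]
ft_force: [-0.3, -0.6, 0.5]
opening: 0.452
jaw yaw -7.119506109815583 [538.70038414 -32.81089425 258.91440203]
```

View pics/w13c.png

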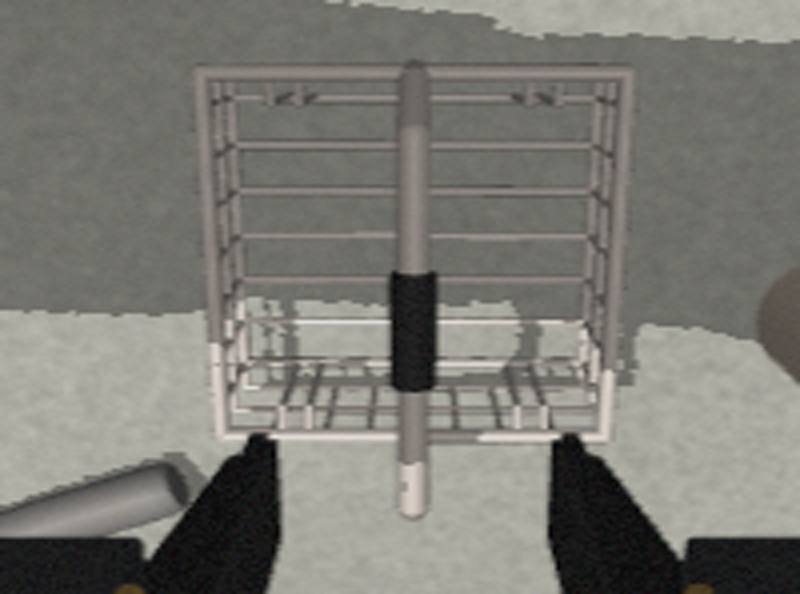

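```bash
python3 - <<'E'
from h import *
W=optics.camera_params('wrist');W['world_from_camera']=np.load('pics/w13.npy')
f=lambda u,v,z:np.round(onz(W,220+u/4,100+v/3.3,z),1)
def yaw(a,b): d=(a-b)[:2]; return np.degrees(np.arctan2(-d[0],d[1]))
h=[f(414,272,156),f(414,389,156)];print('sleeve',(h[0]+h[1])/2,np.linalg.norm(h[0]-h[1]))
a,b=f(414,125,150),f(412,515,146);print(yaw(a,b))
E
```

```text
sleeve [538.6 -31.6 156. ] 36.069377593742864
-7.330315367023864
```

```bash
python3 -m handwheel '[{"travel":[0,1,-40],"roll":0},{"travel":[0,1,-80],"roll":0},{"travel":[0,1,-105],"roll":0},{"travel":[0,1,-120],"roll":0},{"travel":[0,1,-128],"roll":0},{"travel":[0,1,-128],"roll":0},{"travel":[0,1,-128],"roll":0}]' -
python3 -m handwheel '[{"travel":[0,0,0],"roll":0},{"travel":[0,0,0],"roll":0},{"travel":[0,0,0],"roll":0},{"travel":[0,0,0],"roll":0},{"travel":[0,0,0],"roll":0},{"travel":[0,0,0],"roll":0}]' 1
python3 -m handwheel '[{"travel":[0,0,3],"roll":0},{"travel":[0,0,10],"roll":0},{"travel":[0,0,20],"roll":0},{"travel":[0,0,20],"roll":0},{"travel":[0,0,20],"roll":0}]' -
```

```text
t: 15.8
eef_pos: [539.1, -30.9, 131.7]
tcp_rot: [1.499, 1.57, -0.195]
ft_force: [-0.2, -0.5, 0.6]
opening: 0.452
t: 16.4
eef_pos: [538.7, -30.4, 131.2]
tcp_rot: [1.584, 1.571, -0.109]
ft_force: [-0.5, 1.1, 2.6]
opening: 0.118
t: 16.9
eef_pos: [538.8, -30.4, 151.4]
tcp_rot: [1.506, 1.57, -0.187]
ft_force: [-0.1, -0.5, -4.1]
opening: 0.12
```

```bash
python3 -m handwheel '[{"travel":[0,0,35],"roll":0},{"travel":[-5,30,55],"roll":0},{"travel":[-15,78,55],"roll":3},{"travel":[-25,126,55],"roll":8},{"travel":[-35,174,55],"roll":13},{"travel":[-45,222,55],"roll":18},{"travel":[-55,270,55],"roll":22},{"travel":[-60,310,55],"roll":23.5}]' -
python3 -m handwheel '[{"travel":[0,40,0],"roll":0},{"travel":[2,74,2],"roll":0},{"travel":[2,74,2],"roll":0},{"travel":[2,74,2],"roll":0},{"travel":[2,74,2],"roll":0}]' -
python3 - <<'E'
from h import *
W=optics.camera_params('wrist');np.save('pics/w14.npy',W['world_from_camera'])
im=optics.read_camera('wrist')[:,:,::-1]; cv2.imwrite('pics/w14.png',im)
x=np.array(W['world_from_camera'])[:2,0];print('jaw yaw',np.degrees(np.arctan2(x[1],x[0])),env.state()['eef_pos'])
im=optics.read_camera('scene')[:,:,::-1]; cv2.imwrite('pics/s14.png',cv2.resize(im[40:220,270:470],None,fx=3,fy=3))
E
```

```text
t: 17.7
eef_pos: [477.4, 281.8, 205.9]
tcp_rot: [-1.883, 1.57, 3.121]
ft_force: [0.4, -0.6, -3.3]
opening: 0.122
t: 18.2
eef_pos: [480.5, 352.8, 207.7]
tcp_rot: [-1.148, 1.57, -2.432]
ft_force: [0.1, -0.9, -4.3]
opening: 0.12
jaw yaw 16.444604518474836 [480.68229554 352.64940606 207.89789645]
```

View pics/w14.png

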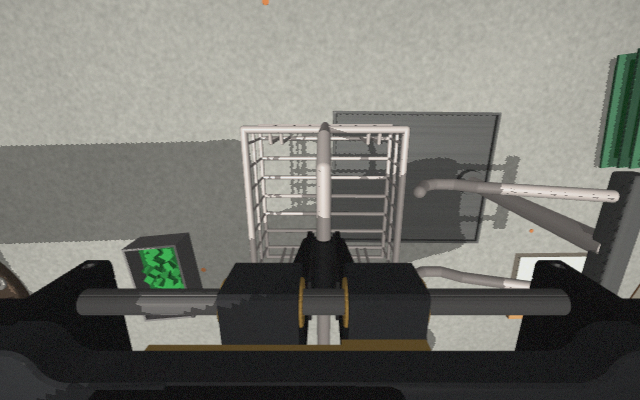

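View pics/s14.png

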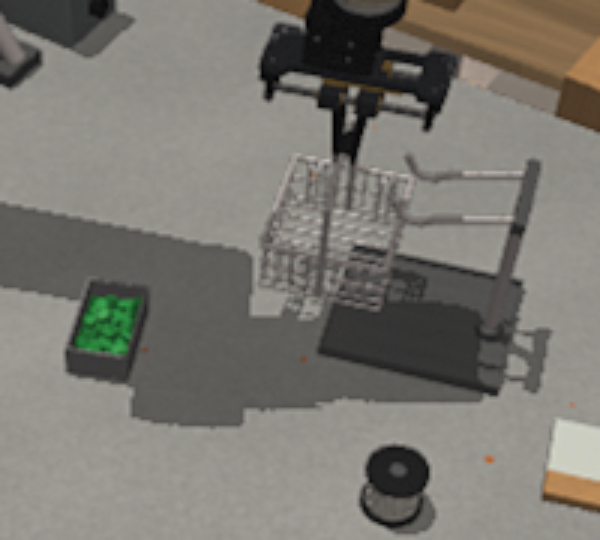

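```bash
python3 - <<'E'
from h import *
W=optics.camera_params('wrist');W['world_from_camera']=np.load('pics/w14.npy')
a=onz(W,420.5,191,200);b=onz(W,425.5,271.5,200);print(a,b,np.linalg.norm(a-b),(a+b)/2)
y=(a-b)[:2];print('yaw',np.degrees(np.arctan2(-y[0],y[1])))
y=np.radians(16.4);print('seat',((a+b)/2)[:2]+24*np.array([np.cos(y),np.sin(y)]))
im=cv2.imread('pics/w14.png');cv2.imwrite('pics/w14c.png',cv2.resize(im[165:295,400:540],None,fx=5,fy=4.5))
E
```

```text
[528.59990915 404.95925999 200.        ] [553.40087956 352.72706933 200.        ] 57.8211887984988 [541.00039436 378.84316466 200.        ]
yaw 25.39937592012483
seat [564.02392975 385.61935962]
```

View pics/w14c.png

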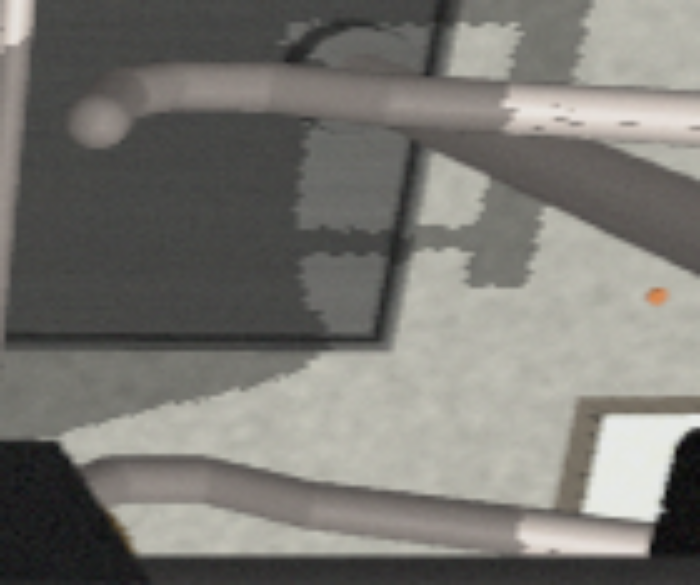

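```bash
python3 -m handwheel '[{"travel":[20,6,0],"roll":0},{"travel":[40,12,0],"roll":0},{"travel":[60,18,0],"roll":0},{"travel":[75,23,0],"roll":0},{"travel":[80,24,0],"roll":0},{"travel":[80,24,0],"roll":0},{"travel":[80,24,0],"roll":0}]' -
python3 -m handwheel '[{"travel":[0,0,-10],"roll":0},{"travel":[0,0,-20],"roll":0},{"travel":[0,0,-30],"roll":0},{"travel":[0,0,-34],"roll":0},{"travel":[0,0,-34],"roll":0},{"travel":[0,0,-34],"roll":0}]' -
python3 - <<'E'
from h import *
W=optics.camera_params('wrist');np.save('pics/w15.npy',W['world_from_camera'])
im=optics.read_camera('wrist')[:,:,::-1]; cv2.imwrite('pics/w15.png',im)
im=optics.read_camera('scene')[:,:,::-1]; cv2.imwrite('pics/s15.png',cv2.resize(im[60:180,350:470],None,fx=5,fy=5,interpolation=cv2.INTER_CUBIC))
print(env.state()['eef_pos'])
E
```

```text
t: 19.0
eef_pos: [560.1, 377.0, 208.0]
tcp_rot: [-1.388, 1.57, -2.672]
ft_force: [-0.7, 0.1, -2.2]
opening: 0.12
t: 19.6
eef_pos: [560.8, 377.7, 174.1]
tcp_rot: [1.743, 1.571, 0.459]
ft_force: [-0.4, 0.2, -3.3]
opening: 0.118
[560.89231034 377.67735483 174.47537255]
```

View pics/w15.png

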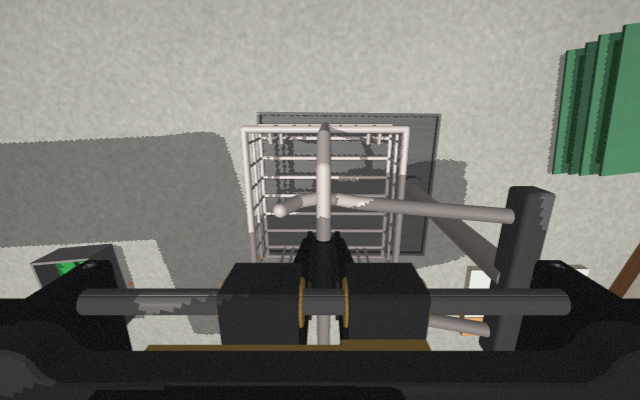

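View pics/s15.png

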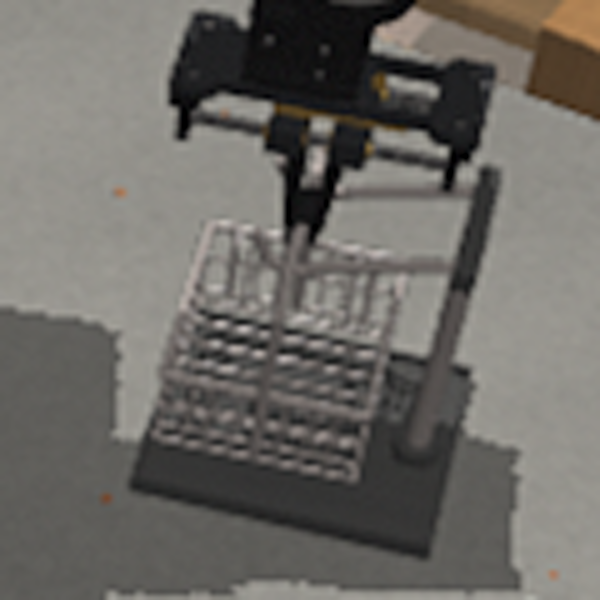

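```bash
python3 -m handwheel '[{"travel":[0,0,-2],"roll":0},{"travel":[0,0,-4],"roll":0},{"travel":[0,0,-6],"roll":0},{"travel":[0,0,-7],"roll":0},{"travel":[0,0,-7],"roll":0}]' -
python3 -m handwheel '[{"travel":[0,0,-1],"roll":0},{"travel":[0,0,-2],"roll":0},{"travel":[0,0,-2],"roll":0}]' -
```

```text
t: 20.2
eef_pos: [560.6, 377.5, 166.8]
tcp_rot: [-1.264, 1.571, -2.547]
ft_force: [1.4, 0.1, -3.3]
opening: 0.119
t: 20.5
eef_pos: [560.6, 377.5, 164.9]
tcp_rot: [-1.131, 1.571, -2.415]
ft_force: [-0.2, 1.3, -3.0]
opening: 0.122
```

```bash
python3 -m handwheel '[{"travel":[0,0,-1],"roll":0},{"travel":[0,0,-1],"roll":0},{"travel":[0,0,-1],"roll":0}]' -
python3 -m handwheel '[{"travel":[0,0,-1],"roll":0},{"travel":[0,0,-1],"roll":0},{"travel":[0,0,-1],"roll":0}]' -
```

```text
t: 20.8
eef_pos: [560.8, 377.6, 164.2]
tcp_rot: [1.67, 1.57, 0.386]
ft_force: [-0.0, -0.4, -1.4]
opening: 0.117
t: 21.1
eef_pos: [560.9, 377.7, 163.9]
tcp_rot: [1.762, 1.57, 0.479]
ft_force: [-2.5, 0.0, 6.4]
opening: 0.118
```

```bash
python3 -m handwheel '[{"travel":[0,0,0],"roll":0},{"travel":[0,0,0],"roll":0},{"travel":[0,0,0],"roll":0},{"travel":[0,0,0],"roll":0},{"travel":[0,0,0],"roll":0}]' 0.2
python3 -m handwheel '[{"travel":[0,0,5],"roll":0},{"travel":[0,0,15],"roll":0},{"travel":[0,0,35],"roll":0},{"travel":[0,0,60],"roll":0},{"travel":[0,0,90],"roll":0},{"travel":[0,0,120],"roll":0},{"travel":[0,0,120],"roll":0},{"travel":[0,0,120],"roll":0}]' -
python3 - <<'E'
from h import *
W=optics.camera_params('wrist');np.save('pics/w16.npy',W['world_from_camera'])
im=optics.read_camera('wrist')[:,:,::-1]; cv2.imwrite('pics/w16.png',im)
im=optics.read_camera('scene')[:,:,::-1]; cv2.imwrite('pics/s16.png',im)
print(env.state()['eef_pos'])
E
```

```text
t: 21.6
eef_pos: [560.7, 377.6, 162.9]
tcp_rot: [-1.37, 1.571, -2.653]
ft_force: [0.3, 0.1, 0.7]
opening: 0.394
t: 22.4
eef_pos: [560.7, 377.6, 284.0]
tcp_rot: [1.745, 1.569, 0.462]
ft_force: [-0.4, -0.0, -0.8]
opening: 0.399
[560.37049636 377.34985862 282.30162894]
```

View pics/w16.png

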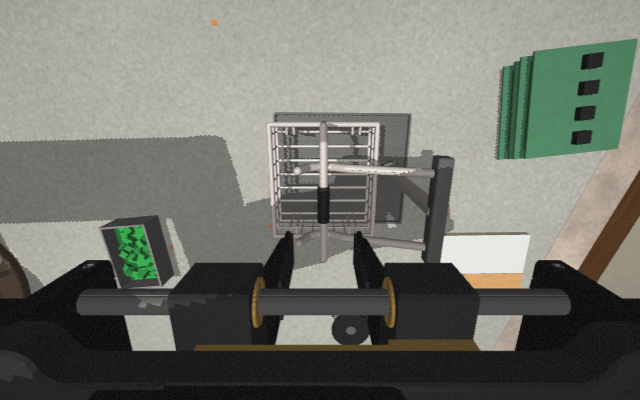

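View pics/s16.png

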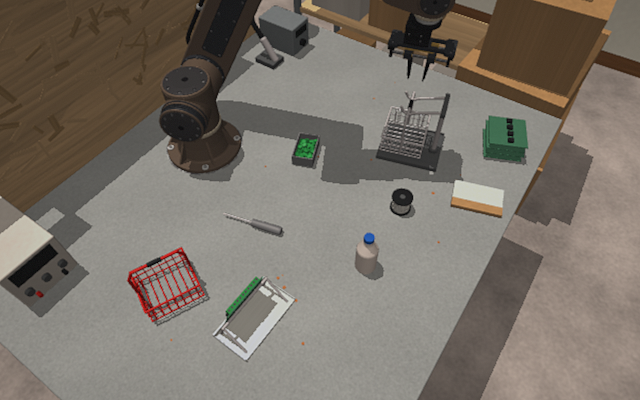

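```bash
python3 -m handwheel '[{"travel":[0,0,30],"roll":0},{"travel":[0,0,30],"roll":0},{"travel":[0,0,30],"roll":0},{"travel":[0,0,30],"roll":0},{"travel":[0,0,30],"roll":0},{"travel":[0,0,30],"roll":0}]' -
python3 - <<'E'
from h import *
W=optics.camera_params('wrist');Q=optics.camera_params('wrist');Q['world_from_camera']=np.load('pics/w16.npy')
p=onz(Q,323,205,189);d=(p-[560.5,376.7,0])[:2];y=np.radians(16.3)
print(p,'in stand x',d@[np.cos(y),np.sin(y)],'y',d@[-np.sin(y),np.cos(y)])
im=optics.read_camera('wrist')[:,:,::-1]
g=im[110:270,250:460]
a=optics.read_camera('scene')[:,:,::-1]
cv2.imwrite('pics/f17.png',cv2.hconcat([cv2.resize(g,(400,304)),cv2.resize(a[80:180,370:470],(304,304))]))
E
```

```text
t: 23.1
eef_pos: [560.6, 377.5, 312.3]
tcp_rot: [-1.321, 1.57, -2.604]
ft_force: [0.2, -0.7, 0.0]
opening: 0.4
[560.62551289 376.83416925 189.        ] in stand x 0.15812478156963025 y 0.09354906749129925
```

View pics/f17.png

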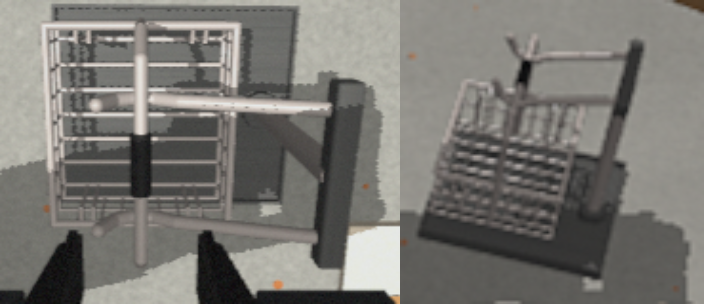

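The basket hangs on both prongs, the gripper is clear and the board is still leaning on the rail.

```bash
python3 -c "
from cell import job
print(job.job_done())"
```

```text
the job is handed in; nothing more can be done
None
```

The board is leaning on the drying rack and the empty basket is hanging on the double hook. I handed the job in at about 23 s of the 72 s allowed; it reports no verdict.

**Board:** I gripped it by the terminal row and lifted it out. On the rack I felt for the stop lip (about 7 N) and set the foot on the floor (about 8 N). I then opened the jaws slightly and tipped the board back onto the rail between the fingers. The wrist picture afterwards put the foot about 1 mm from the stop, centred to about 2 mm, and the lean at about 18°, with the terminal row at the top. I did not measure the board again after that; later scene pictures show it still leaning there.

**Basket:** I lifted it by the sleeve, brought it in from the front of the hook and lowered it until the prongs took the weight, with the bar at about 183 mm. The last measurement put the bar within 1 mm of my estimated seat position, and the pictures show it on both prongs.

**Checks:**
- The top camera's first estimates were about 3–4 mm off the wrist camera's. I worked from the wrist camera, and contact with the lip, floor and hook agreed with it to about 1 mm.
- One wrist measurement of the hook was spoiled because a finger hid one prong, so I kept the earlier one.
- In the last full scene picture the bottle, spool and red basket look unmoved, but I did not measure them.

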